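# Lift the lid off the bearing wash tank and rack it

### The job

The bearing wash tank needs to air out: swing its lid up to vertical while it is still on its hinge pins, then lift it straight up off the pins and lower it, upright with its hinge forks at the bottom, into the wire drip rack. Bring it right down onto the rack's floor between the two wire rails and about centred along them before you let go, and leave it standing there. Do not shift the loose things on the table.

Things in the scene. Friction and masses are not known exactly. Their poses are not given: they have to be found in the camera images.
- lid_tab (a point): centre of the lid's black pull tab, at the middle of the lid's free edge: a flat plate 45 mm long, 44 mm wide along the lid's y, 10 mm thick, rising from the edge outward and upward at 45 degrees: its length along the lid's (x + z), its thickness along (x - z). Grip it across the thickness, fingers along its length, so tilted 45 degrees. From lid: 162 mm along x, 24 mm along z. Both sides are clear
- lid: loose lid; origin on its hinge line, half-way between its two forks. Axes: x to the free edge, y along the hinge line, z out of the top face (up when closed); vertical means x points up. When it stands on its fork ends, the origin is 14 mm above the floor. A 10 mm lip under the free edge keeps it from sliding off while closed
- lid_plate (a point): centre of the lid's plate: bare aluminium, 138 mm (x) by 180 mm (y) by 6 mm, 0.3 to 0.5 kg with all. It reaches from 8 to 146 mm from the hinge line and lies at z = 5 to 11 mm of the lid's axes. The two forks, at y = +-60 mm, are 16 mm wide, 20 mm thick (z = -9 to 11 mm), have a 10 mm slot open towards -x, and end at x = -14 mm
- tank_pins (a point): hinge line of the tank, half-way between its two fixed level pins (8 mm thick), 75 mm above the table. Axes: x level, towards the closed lid's free edge, y along the pins, z up. lid lies here while on the pins. The lid swings freely to 5 degrees past vertical, where it rests on a back stop and stays. When vertical it is off the pins after rising 18 mm. It has 3 mm of play along the pins
- tank: fixed steel wash tank, 120 mm (x) by 170 mm (y), 80 mm high to the rim; origin at the centre of its underside, axes as for tank_pins, which is 80 mm towards -x from here, behind the tank's wall
- rack_floor (a point): middle of the floor of the fixed wire drip rack, 8 mm above the table. Axes: y along the channel, x across it, z up. Two wire rails 200 mm long along y, 36 mm clear between them, tops 91 mm above this point; the ends are open. The lid stands with its width along y; either face may point either way, and it may lean on a rail (up to some 20 degrees)
- seating_tool: bystander: chrome stepped bearing seating tool standing upright, 48 mm across, 62 mm tall; origin at the centre of its underside; leave it where it is
- dance_plug: bystander: white urethane dance plug, 50 mm across, 40 mm tall, standing between tank and rack; origin at the centre of its underside; leave it where it is
- cup: bystander: open pewter cup, 72 mm across, 85 mm tall; origin at the centre of its underside; leave it where it is
- loupe: bystander: black plastic magnifier loupe, 48 mm across, 42 mm tall; origin at the centre of its underside; leave it where it is
- wheel: bystander: black skate wheel lying flat, 62 mm across, 32 mm tall; origin at the centre of its underside; leave it where it is
- bottle: bystander: grey squeeze bottle, 56 mm across, 140 mm tall; origin at the centre of its underside; leave it where it is
Mind the look-alikes: they are no part of the job. Leave any blue look-alike of the lid alone.

How it is judged:
On the way, in this order (a step that is already met when the one before it is completed fails the run):
1. the lid stands vertical (within 11 degrees), still on its pins (angle between lid's own x axis and vertical below 0.2 rad and distance between lid and tank_pins below 0.012 m), for 0.2 s.
2. the lid has been lifted up off its pins, upright, above them (angle between lid's own x axis and vertical below 0.4 rad and z of lid in the frame of tank_pins above 0.022 m and horizontal distance between lid and tank_pins below 0.06 m), for 0.05 s.
3. the lid is down in the rack's channel while still held (angle between lid's own x axis and vertical below 0.45 rad and x of lid in the frame of rack_floor between -0.024 and 0.024 m and y of lid in the frame of rack_floor between -0.045 and 0.045 m and z of lid in the frame of rack_floor between 0 and 0.03 m and contact force between the fingers and lid above 0.5 N), for 0.1 s.
At the end, for the whole second after the job is handed in: the lid stands in the rack's channel, upright within 26 degrees with its forks down, its hinge line less than 30 mm above the rack's floor, within 24 mm of the channel's centre line and 45 mm of its middle lengthwise, released and staying so (angle between lid's own x axis and vertical below 0.45 rad and x of lid in the frame of rack_floor between -0.024 and 0.024 m and y of lid in the frame of rack_floor between -0.045 and 0.045 m and z of lid in the frame of rack_floor between 0 and 0.03 m); the robot touches nothing.
It fails at once if a bystander was shifted by more than 30 mm (distance of any of seating_tool, dance_plug, cup, loupe, wheel, bottle from where it was at the start of the episode above 0.03 m).
It also fails if it takes over 53 s, if anything falls off the work surface, if the arm or the gripper's body presses on something with over 40 N, if the wrist force passes 120 N, or if a joint passes its speed limit or range.

### The arm

A 7-joint arm with a two-finger parallel gripper is mounted at the origin on the work surface. World frame = base frame: x ahead of the robot, y to its left, z up, the work surface at z = 0. Lengths are in m, angles in rad, forces in N, time in s.
With the tool pointing down it reaches from about 0.4 to 0.85 m from the base axis. Payload 4.5 kg.
Tool frame: the origin (TCP) lies between the finger pads; the fingertips stand 25 mm ahead of it and the grasp point (between the pads) lies 6 mm ahead of it; z points along the fingers, y is the direction in which the jaws open and shut (so a half turn about z gives the same grasp; the last joint's range is limited). The gripper opens to 88 mm and grips with 3 to 60 N. Pads are 18 mm wide; open, the fingers measure 123 mm over their backs; the gripper's body (75 mm by 187 mm) begins 45 mm behind the grasp point.
Start: joints at [1.314, 0.689, -0.195, 1.565, 0.157, 0.902, -0.215], TCP at [0.179, -0.599, 0.264] pointing down, gripper open.
Joint ranges: [-3.01, 3.01], [-0.46, 2.08], [-1.47, 1.51], [0.13, 2.56], [-1, 4.14], [0.04, 2.09], [-2.66, 2.66]. Speed limits (rad/s): [2.57, 2.57, 3.14, 3.14, 3.14, 3.14, 3.14].

### API

Orientations are given as a 3x3 rotation matrix whose columns are the frame's x, y, z axes.
In Python, from plant import arm gives the robot as it stands.
- The arm moves only by the tool play_rows, never from a script. Its argument "moves" is a list of rows, each a list of 4 numbers: the shift along the tool's x, y, z in m, then the turn about the tool's z in rad. A call has 1 to 5 rows; each row shifts and turns the commanded pose from where the row before left it, along the tool's axes as they then stand; what a row does not reach is not made up. A row lasts 1/10 s, in which the tool goes at most 50 mm and 8.59 degrees, less where a joint would pass 70% of its speed; a pose out of reach is approached as far as the arm can. A call with a gripper value outside its range is refused whole. "grip" is the opening, from -1 (shut) to 1 (fully open), so that 0 is half open, set as the call begins (left out, the last holds). The fingers move at their own pace and stop on an object; the grip force is fixed at half the most. Time passes only in rows, so rows that do not move let the fingers close. It gives the time, the measured TCP pose, the force and the opening at its end, in the units of the state.
- arm.get_obs(): the state, without advancing time (a new reading comes with each control period).
- arm.read_camera(name): name is "scene" or "top" or "wrist"; returns the picture (480x640x3 uint8, red, green, blue); there is no depth.
- arm.camera_info(name): a dict with "fx", "fy", "cx", "cy" (pixels), "rvec" (rotation vector, rad) and "tvec" (3), from world to camera coordinates, as OpenCV has them; the wrist camera has in their place "mount" (4x4, takes a point from camera to tool coordinates, whose origin is the TCP and whose axes are the flange's). Camera axes: x right, y down, z forward; pixel columns grow to the right and rows downward; lengths in m; the calibration is good to about 2 mm. A picture is of the moment at which its call begins: read the wrist's pose just before it. camera_info takes no time and is no camera call.
- arm.sign_off(): hands the job in, once; it reports no verdict.
The state is a dict: "time": time; "qpos": joint angles; "qd": joint speeds; "joint_efforts": joint torques, N m; "tcp_pos": TCP position; "ee_rot": TCP orientation; "force": force on the tool from outside, world axes, zero at the start; "torque": the same for the moment, N m; "opening": finger opening in m.
Only numpy, scipy, OpenCV 4.12 (cv2) and the standard library are available. Lean on these libraries where they do the work, as an engineer would, in place of code of your own. Each camera call takes 0.05 s, during which the arm holds its last target.

## Working session

There is one attempt and no reset: what is moved stays moved. The work goes in short steps, Python scripts to look and compute and a tool call to move; the robot and the scene stay as the last step left them, time stands still between calls to the robot, and variables do not carry over. Pictures are saved under pics/ and viewed, and the job is handed in when it is done.

Besides the shell and the picture viewer there is one more tool, called after "Call:" by a JSON object that holds its "api" and its "payload". play_rows: Moves the arm, as the interface text tells. Its arguments: {"type":"object","properties":{"moves":{"type":"array"},"grip":{"type":"number"}},"required":["moves"]}

```bash
ls; mkdir -p pics
python3 - <<'E'
from plant import arm
import cv2,numpy as np
for n in ["scene","top"]:
    im=arm.read_camera(n); cv2.imwrite(f"pics/{n}0.png",im[:,:,::-1]); i=arm.camera_info(n)
    R=cv2.Rodrigues(np.array(i["rvec"],float))[0]; print(n,i,(-R.T@np.array(i["tvec"]).ravel()))
print(arm.camera_info("wrist")); print(arm.get_obs())
E
```

```text
pics
scene {'fx': 525.6980249765811, 'fy': 525.6980249765811, 'cx': 314.7724131938598, 'cy': 236.74977837503323, 'rvec': array([ 1.82065145,  1.83911347, -0.636833  ]), 'tvec': array([-0.07642707, -0.40290163,  1.77512398])} [1.42314726 0.07734547 1.13485926]
top {'fx': 622.8784807515898, 'fy': 622.8784807515898, 'cx': 325.70301580721264, 'cy': 241.9253761805775, 'rvec': array([ 2.02209791, -2.20612676,  0.24165319]), 'tvec': array([0.11068769, 0.5614027 , 1.22923103])} [0.29842366 0.09275018 1.3193841 ]
{'fx': 429.0502062624433, 'fy': 429.0502062624433, 'cx': 325.9640664176673, 'cy': 240.4437948591617, 'mount': array([[ 3.94478030e-04, -9.64577168e-01, -2.63800551e-01,
         6.76749083e-02],
       [ 9.99999721e-01,  5.47999959e-04, -5.08377743e-04,
        -5.17855246e-04],
       [ 6.34932254e-04, -2.63800276e-01,  9.64577115e-01,
        -1.20905590e-01],
       [ 0.00000000e+00,  0.00000000e+00,  0.00000000e+00,
         1.00000000e+00]])}
{'time': 0.1, 'qpos': array([ 1.31380978,  0.68987257, -0.19452556,  1.56624027,  0.1573236 ,
        0.90253908, -0.21509043]), 'qd': array([ 0.00085231, -0.00236223, -0.00060781, -0.00197307,  0.00060753,
       -0.00120386, -0.00125433]), 'joint_efforts': array([-3.76252850e-03, -5.28508472e+01, -1.27197772e+00, -1.53839761e+01,
       -5.26527339e-02,  1.97389236e-03,  8.35243009e-05]), 'tcp_pos': array([ 0.17899319, -0.5982606 ,  0.26300749]), 'ee_rot': array([[ 9.57988573e-01,  2.86805713e-01, -6.14685379e-04],
       [ 2.86806335e-01, -9.57987333e-01,  1.54779419e-03],
       [-1.44944590e-04, -1.65906481e-03, -9.99998613e-01]]), 'force': array([ 0.2212166 , -0.98320258, -0.44249614]), 'torque': array([0.01717261, 0.0147872 , 0.01321903]), 'opening': 0.08806797847543549}
```

View pics/scene0.png

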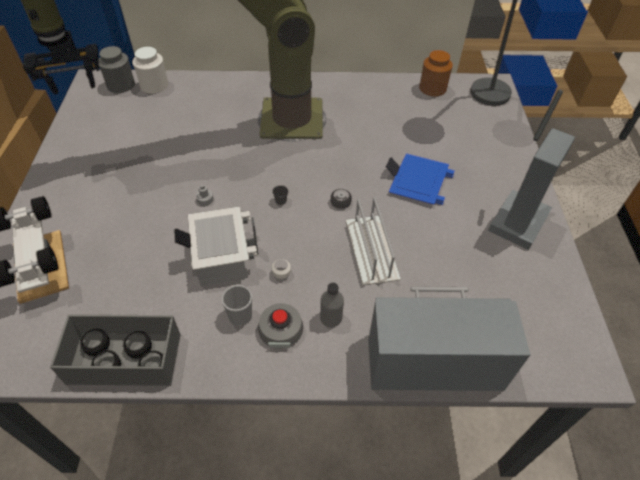

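View pics/top0.png

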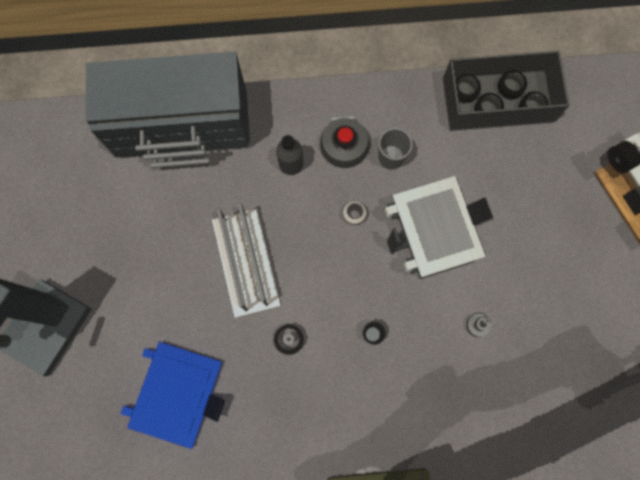

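Candidates in the top view: the aluminium lid on the white-rimmed tank (440,226) with its tab at (481,211), and the blue look-alike (175,395) with its tab at (213,407), which I'll leave alone. I choose the first. The rack is at (245,262). Next I'll check both in close crops.

Run:
```python
import cv2
t=cv2.imread("pics/top0.png"); s=cv2.imread("pics/scene0.png")
cv2.imwrite("pics/tA.png",cv2.resize(t[165:290,370:510],None,fx=5,fy=4.7,interpolation=2) if 0 else cv2.resize(t[165:285,370:510],None,fx=5,fy=5,interpolation=2))
cv2.imwrite("pics/tB.png",cv2.resize(t[200:320,205:285],None,fx=5,fy=5,interpolation=2))
cv2.imwrite("pics/sA.png",cv2.resize(s[195:295,165:295],None,fx=6,fy=6,interpolation=2))
```

```text
(no output)
```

View pics/tA.png

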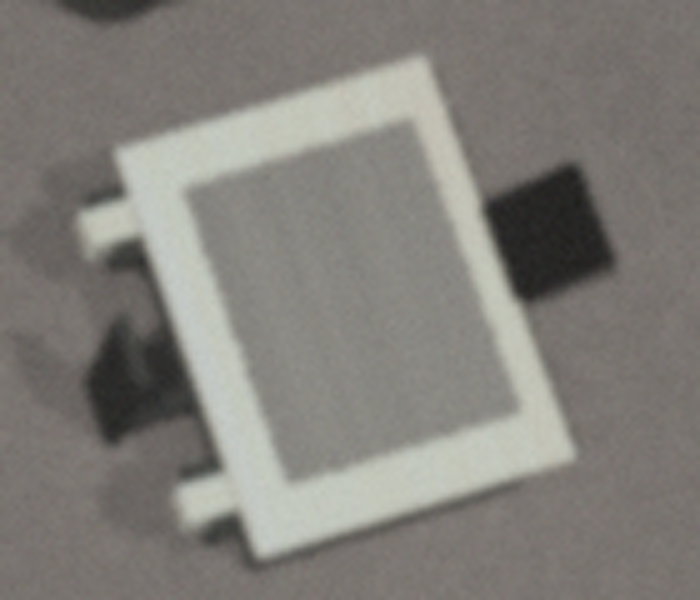

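View pics/tB.png

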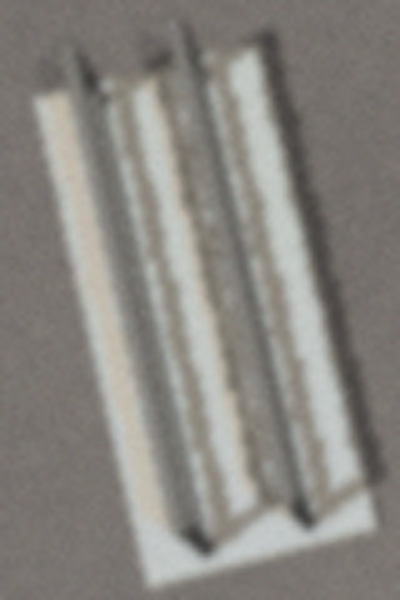

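View pics/sA.png

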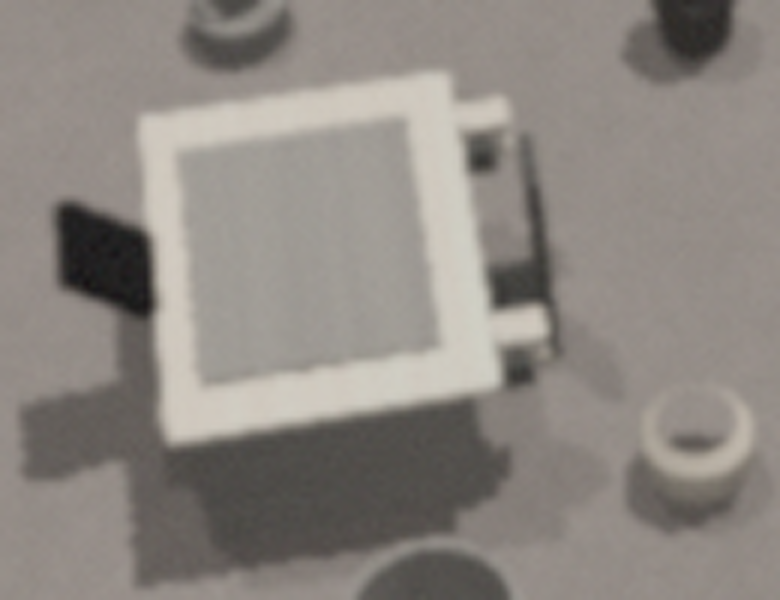

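```bash
cat > h.py <<'E'
import cv2,numpy as np
from plant import arm
def cam(n):
    i=arm.camera_info(n); return np.array([[i["fx"],0,i["cx"]],[0,i["fy"],i["cy"]],[0,0,1]]),cv2.Rodrigues(np.array(i["rvec"],float))[0],np.array(i["tvec"],float).ravel()
def unp(n,px,z):
    K,R,t=cam(n); px=np.atleast_2d(np.array(px,float)); c=-R.T@t
    d=(R.T@np.linalg.inv(K)@np.c_[px,np.ones(len(px))].T).T
    return c+d*((z-c[2])/d[:,2])[:,None]
def proj(n,P):
    K,R,t=cam(n); p=(R@np.atleast_2d(P).T).T+t; p=(K@p.T).T; return p[:,:2]/p[:,2:]
E
python3 - <<'E'
from h import *
np.set_printoptions(precision=4,suppress=True)
o=np.array([370,165]);c=np.array([(425,57),(575,457),(258,560),(118,150)])/5+o
P=unp("top",c,.086)[:,:2];print("plate",P,[np.linalg.norm(P[i]-P[(i+1)%4]) for i in range(4)])
ctr=P.mean(0); x=P[0]+P[1]-P[2]-P[3]; x/=np.linalg.norm(x)
yv=P[0]+P[3]-P[1]-P[2]; yv/=np.linalg.norm(yv);print("x",x,np.arctan2(*x[::-1]),"from y",np.arctan2(-yv[0],yv[1]) )
print("hinge",ctr-.077*x,"tab(top)",unp("top",np.array([[549,234]])/5+o,.099), "pred",ctr+.085*x)
# scene check
s=np.array([(450,75),(140,118),(168,443),(500,383)])/6+np.array([165,195])
Q=unp("scene",s,.086)[:,:2];print("scene",Q,Q.mean(0))
b=np.array([(35,97),(268,35),(378,528),(148,587)])/5+np.array([205,200])
B=unp("top",b,.008)[:,:2];print("rack",B,B.mean(0),[np.linalg.norm(B[i]-B[(i+1)%4]) for i in range(4)])
v=B[0]+B[1]-B[2]-B[3];print("rack y dir",v/np.linalg.norm(v),np.arctan2(v[1],v[0]))
r=np.array([(70,50),(180,28),(305,522),(203,550)])/5+np.array([205,200])
for z in(.099,):
  T=unp("top",r,z)[:,:2];print("rails",T,T.mean(0),[np.linalg.norm(T[i]-T[(i+1)%4]) for i in range(4)])
for n,px,z in[("plug",(355,212),.04),("cup",(396,147),.085),("loupe",(374,331),.042),("tool",(479,323),.062),("wheel",(289,338),.032),("bottle",(290,142),.14)]: print(n,unp("top",[px],z)[0])
E
```

```text
plate [[ 0.6787 -0.2174]
 [ 0.5057 -0.2556]
 [ 0.4751 -0.123 ]
 [ 0.6497 -0.0859]] [np.float64(0.1771574223608589), np.float64(0.13617366477645104), np.float64(0.17855409547378462), np.float64(0.13465350849102267)]
x [ 0.2202 -0.9754] -1.3487431264549548 from y -1.3575341639448608
hinge [ 0.5603 -0.0954] tab(top) [[ 0.5958 -0.2545  0.099 ]] pred [ 0.596  -0.2534]
scene [[ 0.4865 -0.1204]
 [ 0.5138 -0.2541]
 [ 0.6877 -0.2153]
 [ 0.6559 -0.0836]] [ 0.586  -0.1684]
rack [[0.651  0.3015]
 [0.6701 0.1991]
 [0.4515 0.1669]
 [0.4351 0.2647]] [0.5519 0.233 ] [np.float64(0.10419061565283105), np.float64(0.22103021988888819), np.float64(0.09921186446347519), np.float64(0.21899157246486478)]
rack y dir [0.9876 0.1567] 0.15734156124161916
rails [[0.645  0.2719]
 [0.6504 0.227 ]
 [0.4457 0.1901]
 [0.4382 0.2306]] [0.5448 0.2299] [np.float64(0.04521246752375969), np.float64(0.20797654156125692), np.float64(0.041170818617221404), np.float64(0.21085269750271082)]
plug [ 0.6325 -0.0067  0.04  ]
cup [ 0.7537 -0.1026  0.085 ]
loupe [ 0.3794 -0.0207  0.042 ]
tool [ 0.3756 -0.2311  0.062 ]
wheel [0.381  0.1532 0.032 ]
bottle [0.7621 0.1169 0.14  ]
```

The corners give a plate of about 178 × 136 mm (180 × 138 stated), which confirms the choice. The tab comes out at (0.596, -0.254), as predicted. I'll refine this with the wrist camera from above.

```bash
cat >> h.py <<'E'
def yawy(R): return np.arctan2(R[1,1],R[0,1])
def plan(target,yaw,n,start=None):
    o=arm.get_obs(); R=o["ee_rot"]; p=o["tcp_pos"]; d=np.array(target)-p
    y0=yawy(R); dy=(yaw-y0+np.pi)%(2*np.pi)-np.pi  # ccw; tool turn=-dy
    print("pos",p.round(4),"yaw",round(np.degrees(y0),2),"d",d.round(4))
    for k in range(n):
        th=y0+dy*k/n
        Y=np.array([np.cos(th),np.sin(th),0]);Z=np.array([0,0,-1.]);X=np.cross(Y,Z)
        s=d/n; print([round(float(s@X),4),round(float(s@Y),4),round(float(s@Z),4),round(-dy/n,4)])
E
python3 - <<'E'
from h import *
plan([.596,-.25,.25],np.radians(12.6),15)
E
```

```text
pos [ 0.179  -0.5983  0.263 ] yaw -73.33 d [ 0.417   0.3483 -0.013 ]
[0.0333, -0.0143, 0.0009, np.float64(-0.1)]
[0.0345, -0.0109, 0.0009, np.float64(-0.1)]
[0.0355, -0.0074, 0.0009, np.float64(-0.1)]
[0.036, -0.0038, 0.0009, np.float64(-0.1)]
[0.0362, -0.0002, 0.0009, np.float64(-0.1)]
[0.0361, 0.0034, 0.0009, np.float64(-0.1)]
[0.0355, 0.007, 0.0009, np.float64(-0.1)]
[0.0347, 0.0105, 0.0009, np.float64(-0.1)]
[0.0334, 0.0139, 0.0009, np.float64(-0.1)]
[0.0319, 0.0172, 0.0009, np.float64(-0.1)]
[0.03, 0.0203, 0.0009, np.float64(-0.1)]
[0.0278, 0.0232, 0.0009, np.float64(-0.1)]
[0.0254, 0.0259, 0.0009, np.float64(-0.1)]
[0.0227, 0.0283, 0.0009, np.float64(-0.1)]
[0.0197, 0.0304, 0.0009, np.float64(-0.1)]
```

Call:
{"api": "play_rows", "payload": {"moves": [[0.033, -0.014, 0.001, -0.1], [0.0345, -0.011, 0.001, -0.1], [0.0355, -0.0075, 0.001, -0.1], [0.036, -0.004, 0.001, -0.1], [0.036, 0, 0.001, -0.1]], "grip": 1}}

```text
time: 0.6
tcp_pos: [0.3185, -0.4817, 0.2584]
ee_rot: [[0.7, 0.714, -0.0], [0.714, -0.7, 0.001], [0.0, -0.001, -1.0]]
force: [0.1, 0.8, -0.6]
opening: 0.0886
```

Call:
{"api": "play_rows", "payload": {"moves": [[0.036, 0.0035, 0.001, -0.1], [0.0355, 0.007, 0.001, -0.1], [0.0345, 0.0105, 0.001, -0.1], [0.0335, 0.014, 0.001, -0.1], [0.032, 0.017, 0.001, -0.1]]}}

```text
time: 1.1
tcp_pos: [0.4572, -0.3658, 0.2534]
ee_rot: [[0.272, 0.962, -0.001], [0.962, -0.272, 0.0], [-0.0, -0.001, -1.0]]
force: [1.1, 0.6, -0.2]
opening: 0.0879
```

Call:
{"api": "play_rows", "payload": {"moves": [[0.03, 0.02, 0.001, -0.1], [0.028, 0.023, 0.001, -0.1], [0.0255, 0.026, 0.001, -0.1], [0.0225, 0.028, 0.001, -0.1], [0.02, 0.0305, 0.001, -0.1]]}}

```text
time: 1.6
tcp_pos: [0.5957, -0.2493, 0.2482]
ee_rot: [[-0.222, 0.975, -0.001], [0.975, 0.222, -0.0], [0.0, -0.001, -1.0]]
force: [0.1, -0.9, 0.6]
opening: 0.0885
```

Run:
```python
from h import *
o=arm.get_obs();print(o["time"],o["tcp_pos"],np.degrees(yawy(o["ee_rot"])),o["ee_rot"],o["qpos"])
np.savez("w1.npz",p=o["tcp_pos"],R=o["ee_rot"])
cv2.imwrite("pics/w1.png",arm.read_camera("wrist")[:,:,::-1])
```

```text
1.6 [ 0.59566136 -0.249308    0.24820367] 12.827628442846091 [[-2.22018518e-01  9.75041807e-01 -1.11919517e-03]
 [ 9.75042436e-01  2.22018559e-01 -8.88629461e-05]
 [ 1.61837011e-04 -1.11099200e-03 -9.99999370e-01]] [ 0.61458392  0.7794906  -0.55719211  1.50203369  0.45983616  0.99395949
  0.15708949]
```

View pics/w1.png

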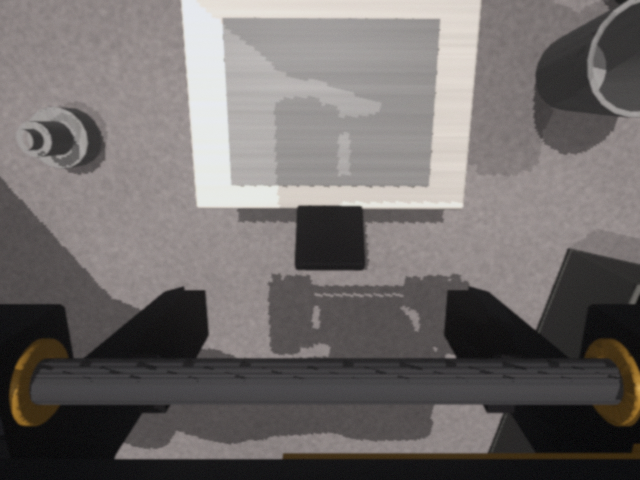

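```bash
cat >> h.py <<'E'
def wun(f,px,z):
    d=np.load(f); i=arm.camera_info("wrist"); M=np.array(i["mount"]); px=np.atleast_2d(np.array(px,float))
    r=np.c_[(px[:,0]-i["cx"])/i["fx"],(px[:,1]-i["cy"])/i["fy"],np.ones(len(px))]
    D=(d["R"]@M[:3,:3]@r.T).T; c=d["R"]@M[:3,3]+d["p"]
    return c+D*((z-c[2])/D[:,2])[:,None]
E
python3 - <<'E'
from h import *
np.set_printoptions(precision=4,suppress=True)
P=wun("w1.npz",[(197,207),(464,207)],.086);print(P,np.linalg.norm(P[0]-P[1]));m=P.mean(0)[:2]
y=(P[1]-P[0])[:2];y/=np.linalg.norm(y);x=np.array([y[1],-y[0]]);print("y ang",np.degrees(np.arctan2(y[1],y[0])))
print("edge mid",m,"hinge",m-.146*x,"tab",m+.016*x)
for z in(.1115,.1185):
  T=wun("w1.npz",[(295,269),(366,269)],z);print(T,T.mean(0),np.linalg.norm(T[0]-T[1]),(T.mean(0)[:2]-m)@x+.146)
E
```

```text
[[ 0.5081 -0.2548  0.086 ]
 [ 0.6824 -0.215   0.086 ]] 0.1787951096705468
y ang 12.867430063427758
edge mid [ 0.5953 -0.2349] hinge [ 0.5628 -0.0925] tab [ 0.5988 -0.2505]
[[ 0.5811 -0.274   0.1115]
 [ 0.6249 -0.264   0.1115]] [ 0.603  -0.269   0.1115] 0.04499526328157616 0.18102600247916387
[[ 0.5811 -0.2716  0.1185]
 [ 0.6237 -0.2618  0.1185]] [ 0.6024 -0.2667  0.1185] 0.04377264805230138 0.1786112417193762
```

Call:
{"api": "play_rows", "payload": {"moves": [[-0.001, 0.001, 0.03, 0], [-0.001, 0.001, 0.04, 0], [-0.001, 0.001, 0.035, 0], [-0.001, 0, 0.025, 0], [0, 0, 0.01, 0]]}}

```text
time: 2.15
tcp_pos: [0.5967, -0.2534, 0.1055]
ee_rot: [[-0.218, 0.976, -0.005], [0.976, 0.218, 0.001], [0.002, -0.005, -1.0]]
force: [-0.3, -0.2, -0.0]
opening: 0.088
```

Run:
```python
from h import *
o=arm.get_obs();print(o["time"],o["tcp_pos"],np.degrees(yawy(o["ee_rot"])),o["force"])
np.savez("w2.npz",p=o["tcp_pos"],R=o["ee_rot"])
cv2.imwrite("pics/w2.png",arm.read_camera("wrist")[:,:,::-1])
```

```text
2.15 [ 0.5967023  -0.25338724  0.10550779] 12.587523452790562 [-0.33152947 -0.1822521  -0.01578109]
```

View pics/w2.png

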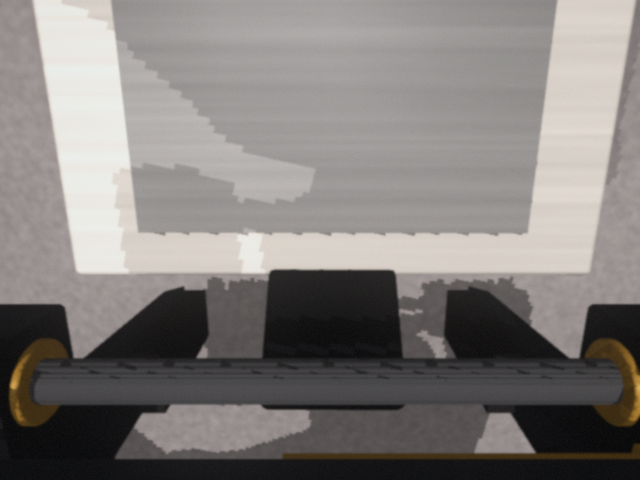

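The tab (columns 264–402) sits between the fingers (207 and 445), near enough centred. Closing.

Call:
{"api": "play_rows", "payload": {"moves": [[0, 0.001, 0, 0], [0, 0, 0, 0], [0, 0, 0, 0], [0, 0, 0, 0], [0, 0, 0, 0]], "grip": -1}}

```text
time: 2.7
tcp_pos: [0.6001, -0.2534, 0.1094]
ee_rot: [[-0.218, 0.976, 0.001], [0.976, 0.218, -0.001], [-0.001, 0.001, -1.0]]
force: [0.1, -0.7, -0.3]
opening: 0.0501
```

Run:
```python
from h import *
o=arm.get_obs();print(o["time"],o["tcp_pos"],np.degrees(yawy(o["ee_rot"])),o["force"],o["torque"],o["opening"])
# arc: grasp point rel hinge (world hinge H), angles
H=np.array([.5628,-.0925,.075]);a=np.radians(12.85);x=np.array([np.sin(a),-np.cos(a),0])
g=o["tcp_pos"]+[0,0,-.006]; d=g-H; u=d@x; w=d[2]; r=np.hypot(u,w); f0=np.arctan2(w,u); print("u,w",u,w,"lat",d@np.array([np.cos(a),np.sin(a),0]))
pu,pw=u,w
for k in range(1,23):
    f=f0+np.radians(91.5)*k/22; nu,nw=r*np.cos(f),r*np.sin(f)
    print(k,[round(-(nu-pu),4),0,round(-(nw-pw),4),0]); pu,pw=nu,nw
```

```text
2.7 [ 0.60013347 -0.25336671  0.10944458] 12.600183869384706 [ 0.11960144 -0.6719445  -0.33426917] [-0.00898088 -0.11926296 -0.0607495 ] 0.0500618714677218
u,w 0.16514085269912693 0.0284445836135422 lat 0.0006218171906997281
1 [np.float64(0.0025), 0, np.float64(-0.0119), 0]
2 [np.float64(0.0034), 0, np.float64(-0.0117), 0]
3 [np.float64(0.0042), 0, np.float64(-0.0114), 0]
4 [np.float64(0.005), 0, np.float64(-0.0111), 0]
5 [np.float64(0.0058), 0, np.float64(-0.0107), 0]
6 [np.float64(0.0066), 0, np.float64(-0.0102), 0]
7 [np.float64(0.0073), 0, np.float64(-0.0097), 0]
8 [np.float64(0.008), 0, np.float64(-0.0092), 0]
9 [np.float64(0.0086), 0, np.float64(-0.0086), 0]
10 [np.float64(0.0092), 0, np.float64(-0.0079), 0]
11 [np.float64(0.0098), 0, np.float64(-0.0072), 0]
12 [np.float64(0.0103), 0, np.float64(-0.0065), 0]
13 [np.float64(0.0107), 0, np.float64(-0.0058), 0]
14 [np.float64(0.0111), 0, np.float64(-0.005), 0]
15 [np.float64(0.0114), 0, np.float64(-0.0041), 0]
16 [np.float64(0.0117), 0, np.float64(-0.0033), 0]
17 [np.float64(0.0119), 0, np.float64(-0.0024), 0]
18 [np.float64(0.0121), 0, np.float64(-0.0016), 0]
19 [np.float64(0.0121), 0, np.float64(-0.0007), 0]
20 [np.float64(0.0122), 0, np.float64(0.0002), 0]
21 [np.float64(0.0121), 0, np.float64(0.0011), 0]
22 [np.float64(0.012), 0, np.float64(0.0019), 0]
```

Call:
{"api": "play_rows", "payload": {"moves": [[0, 0, 0, 0], [0, 0, 0, 0], [0, 0, 0, 0]]}}

```text
time: 3.0
tcp_pos: [0.5996, -0.2535, 0.1091]
ee_rot: [[-0.218, 0.976, -0.0], [0.976, 0.218, -0.001], [-0.001, -0.001, -1.0]]
force: [-2.2, -0.9, 4.6]
opening: 0.0436
```

Gripped at 43.6 mm, which matches the tab's 44 mm width. Swinging along the arc.

Call:
{"api": "play_rows", "payload": {"moves": [[0.0025, 0, -0.012, 0], [0.0035, 0, -0.0115, 0], [0.004, 0, -0.0115, 0], [0.005, 0, -0.011, 0], [0.006, 0, -0.0105, 0]]}}

```text
time: 3.5
tcp_pos: [0.595, -0.2335, 0.1665]
ee_rot: [[-0.218, 0.976, 0.0], [0.976, 0.218, -0.002], [-0.002, -0.0, -1.0]]
force: [-1.7, -4.8, -1.4]
opening: 0.0432
```

Run:
```python
from h import *
o=arm.get_obs();print(o["force"],o["torque"],o["opening"])
H=np.array([.5628,-.0925,.075]);a=np.radians(12.85);x=np.array([np.sin(a),-np.cos(a),0])
g=o["tcp_pos"]+[0,0,-.006]; d=g-H; print(d@x,d[2],np.hypot(d@x,d[2]))
cv2.imwrite("pics/s2.png",cv2.resize(arm.read_camera("scene")[150:330,120:360,::-1],None,fx=3,fy=3))
```

```text
[-1.69403586 -4.76174185 -1.40422031] [-1.27330905  0.10723395  0.03083376] 0.04323211753827442
0.14466878387076415 0.08552077823443933 0.16805612317458124
```

View pics/s2.png

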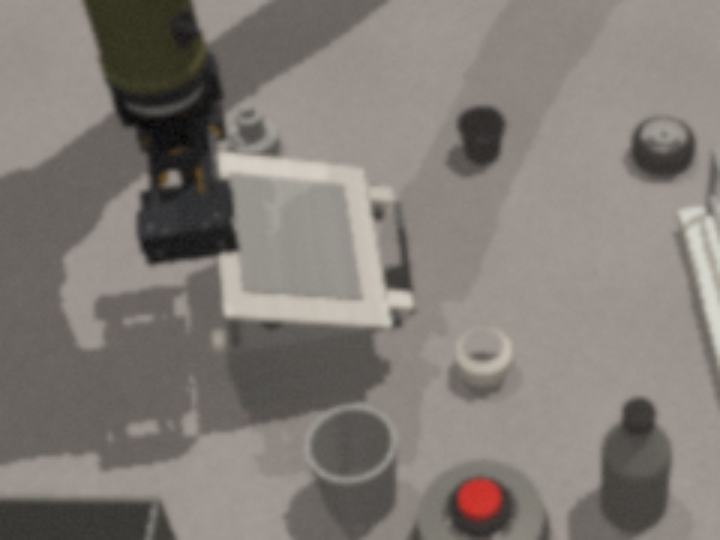

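The lid is tilting up on its hinge and the forces are low. Continuing along the arc.

Call:
{"api": "play_rows", "payload": {"moves": [[0.0065, 0, -0.01, 0], [0.0075, 0, -0.0095, 0], [0.008, 0, -0.009, 0], [0.0085, 0, -0.0085, 0], [0.009, 0, -0.008, 0]]}}

```text
time: 4.05
tcp_pos: [0.5867, -0.1953, 0.2116]
ee_rot: [[-0.217, 0.976, 0.001], [0.976, 0.217, -0.003], [-0.003, 0.001, -1.0]]
force: [-0.6, -4.8, 0.5]
opening: 0.0434
```

Call:
{"api": "play_rows", "payload": {"moves": [[0.01, 0, -0.007, 0], [0.0105, 0, -0.0065, 0], [0.0105, 0, -0.006, 0], [0.011, 0, -0.005, 0], [0.0115, 0, -0.004, 0]]}}

```text
time: 4.55
tcp_pos: [0.5753, -0.1422, 0.2405]
ee_rot: [[-0.218, 0.976, 0.002], [0.976, 0.218, -0.002], [-0.002, 0.002, -1.0]]
force: [-0.2, -4.4, 4.6]
opening: 0.0437
```

Run:
```python
from h import *
o=arm.get_obs();print(o["force"],o["torque"],o["opening"])
H=np.array([.5628,-.0925,.075]);a=np.radians(12.85);x=np.array([np.sin(a),-np.cos(a),0])
g=o["tcp_pos"]+[0,0,-.006]; d=g-H; print(d@x,d[2],np.hypot(d@x,d[2]))
cv2.imwrite("pics/s3.png",cv2.resize(arm.read_camera("scene")[120:330,120:360,::-1],None,fx=2.8,fy=2.8))
```

```text
[-0.15639661 -4.41633814  4.63558779] [-1.2311495   0.16901369  0.00951055] 0.04371349913533015
0.05124130887021047 0.1594514356771406 0.16748263215699
```

View pics/s3.png

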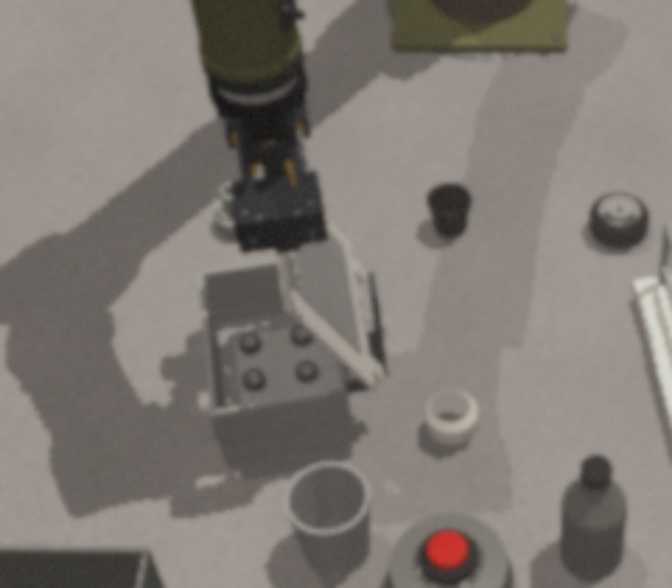

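Call:
{"api": "play_rows", "payload": {"moves": [[0.0115, 0, -0.0035, 0], [0.012, 0, -0.0025, 0], [0.012, 0, -0.0015, 0], [0.012, 0, -0.0005, 0], [0.012, 0, 0, 0]]}}

```text
time: 5.1
tcp_pos: [0.5621, -0.0818, 0.2476]
ee_rot: [[-0.219, 0.976, 0.001], [0.976, 0.219, 0.001], [0.001, 0.002, -1.0]]
force: [-0.0, -0.8, 0.0]
opening: 0.0436
```

Call:
{"api": "play_rows", "payload": {"moves": [[0.012, 0, 0.001, 0], [0.01, 0, 0.0015, 0], [0, 0, 0, 0], [0, 0, 0, 0]]}}

```text
time: 5.5
tcp_pos: [0.5574, -0.061, 0.2445]
ee_rot: [[-0.22, 0.976, 0.0], [0.976, 0.22, 0.002], [0.001, 0.001, -1.0]]
force: [-1.8, 0.7, 5.8]
opening: 0.0432
```

Run:
```python
from h import *
o=arm.get_obs();print(o["time"],o["tcp_pos"],o["force"],o["torque"],o["opening"])
H=np.array([.5628,-.0925,.075]);a=np.radians(12.85);x=np.array([np.sin(a),-np.cos(a),0])
g=o["tcp_pos"]+[0,0,-.006]; d=g-H; print(d@x,d[2],np.hypot(d@x,d[2]),np.degrees(np.arctan2(d[2],d@x))-9.8)
np.savez("w3.npz",p=o["tcp_pos"],R=o["ee_rot"])
s=arm.read_camera("scene");cv2.imwrite("pics/s4f.png",s[:,:,::-1])
cv2.imwrite("pics/s4.png",cv2.resize(s[120:330,120:360,::-1],None,fx=2.8,fy=2.8))
cv2.imwrite("pics/w3.png",arm.read_camera("wrist")[:,:,::-1])
```

```text
5.5 [ 0.55737409 -0.06100663  0.24450298] [-1.83237034  0.71324137  5.75227811] [0.13401928 0.08746264 0.0744589 ] 0.043178664722709016
-0.03191136182981909 0.16350298084811155 0.166587994045344 91.24375591926729
```

View pics/s4.png

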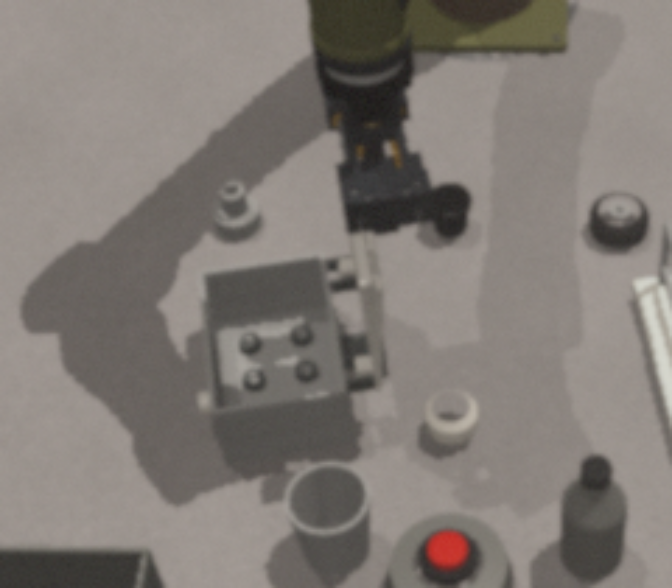

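View pics/w3.png

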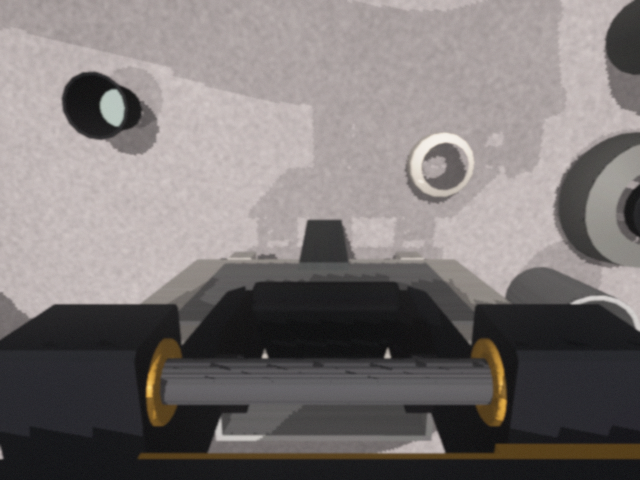

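The lid is vertical on its pins at about 91° and has been held there over 0.2 s. Lifting straight up.

Call:
{"api": "play_rows", "payload": {"moves": [[0, 0, -0.006, 0], [0, 0, -0.01, 0], [0, 0, -0.012, 0], [0, 0, -0.012, 0], [0, 0, 0, 0]]}}

```text
time: 6.1
tcp_pos: [0.5584, -0.0623, 0.2864]
ee_rot: [[-0.218, 0.976, 0.004], [0.976, 0.218, 0.0], [-0.001, 0.004, -1.0]]
force: [1.0, 0.1, -4.2]
opening: 0.0435
```

Call:
{"api": "play_rows", "payload": {"moves": [[0, 0, -0.012, 0], [0, 0, -0.015, 0], [0, 0, -0.02, 0], [0, 0, -0.012, 0], [0, 0, 0, 0]]}}

```text
time: 6.6
tcp_pos: [0.5581, -0.0622, 0.3451]
ee_rot: [[-0.218, 0.976, 0.004], [0.976, 0.218, -0.0], [-0.001, 0.004, -1.0]]
force: [0.4, 1.1, -3.0]
opening: 0.0436
```

Run:
```python
from h import *
o=arm.get_obs();print(o["time"],o["tcp_pos"],o["force"],o["torque"],o["opening"])
np.savez("w4.npz",p=o["tcp_pos"],R=o["ee_rot"])
s=arm.read_camera("scene");cv2.imwrite("pics/s5f.png",s[:,:,::-1])
cv2.imwrite("pics/s5.png",cv2.resize(s[90:300,150:390,::-1],None,fx=2.8,fy=2.8))
cv2.imwrite("pics/w4.png",arm.read_camera("wrist")[:,:,::-1])
```

```text
6.6 [ 0.55810635 -0.06216129  0.34507809] [ 0.36473067  1.07205527 -3.01883382] [ 0.04176941 -0.1064141   0.03818493] 0.04361363721080851
```

View pics/s5.png

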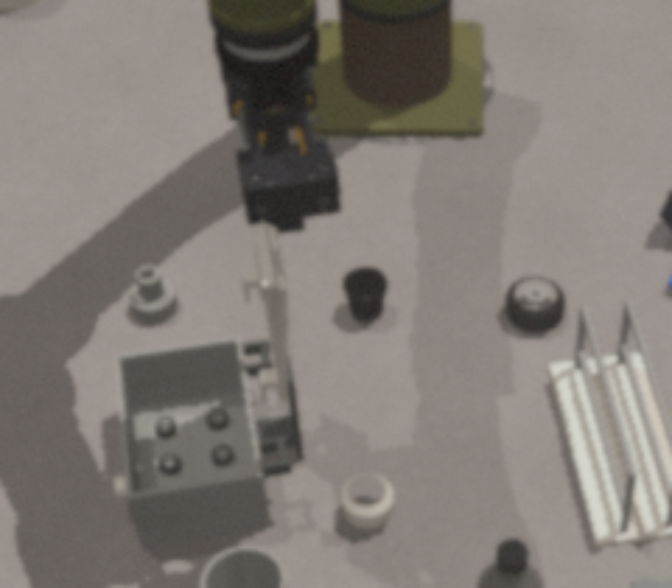

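View pics/w4.png

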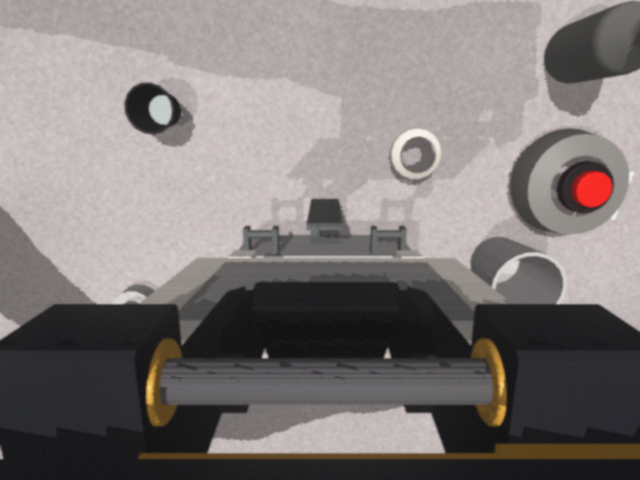

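Call:
{"api": "play_rows", "payload": {"moves": [[0.02, 0.004, 0, 0], [0.04, 0.008, 0, 0], [0.05, 0.008, 0, 0.01], [0.05, 0.008, 0, 0.01], [0.03, 0.006, 0, 0.01]]}}

```text
time: 7.2
tcp_pos: [0.5483, 0.134, 0.3424]
ee_rot: [[-0.194, 0.981, -0.002], [0.981, 0.194, 0.002], [0.003, -0.002, -1.0]]
force: [0.8, -0.9, -3.0]
opening: 0.0434
```

Call:
{"api": "play_rows", "payload": {"moves": [[0.01, 0.002, 0, 0.01], [0, 0, 0, 0], [0, 0, 0, 0]]}}

```text
time: 7.5
tcp_pos: [0.5502, 0.1372, 0.3423]
ee_rot: [[-0.177, 0.984, -0.001], [0.984, 0.177, -0.003], [-0.002, -0.002, -1.0]]
force: [-0.0, -0.3, -3.4]
opening: 0.0435
```

Run:
```python
from h import *
o=arm.get_obs();print(o["time"],o["tcp_pos"],np.degrees(yawy(o["ee_rot"])),o["force"],o["torque"],o["opening"])
np.savez("w5.npz",p=o["tcp_pos"],R=o["ee_rot"])
w=arm.read_camera("wrist")[:,:,::-1];cv2.imwrite("pics/w5.png",w)
cv2.imwrite("pics/w5c.png",cv2.resize(w[0:260,160:520],None,fx=2.2,fy=2.2,interpolation=2))
```

```text
7.5 [0.55018987 0.13720428 0.34230264] 10.217832882368768 [-0.03897927 -0.30750053 -3.35526204] [-0.01849255 -0.08775784 -0.01480477] 0.043504241572928676
```

View pics/w5.png

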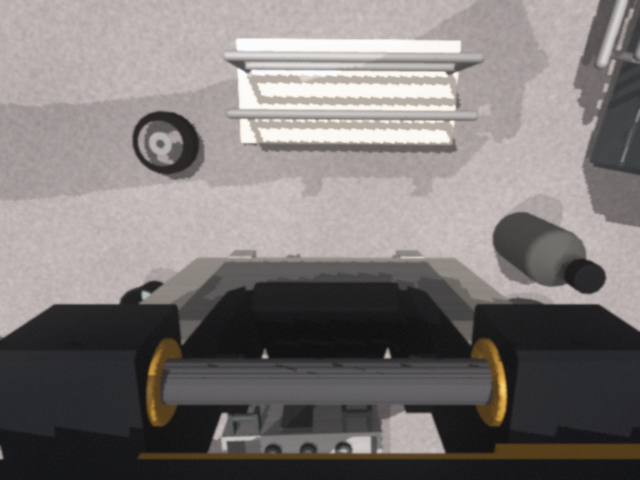

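View pics/w5c.png

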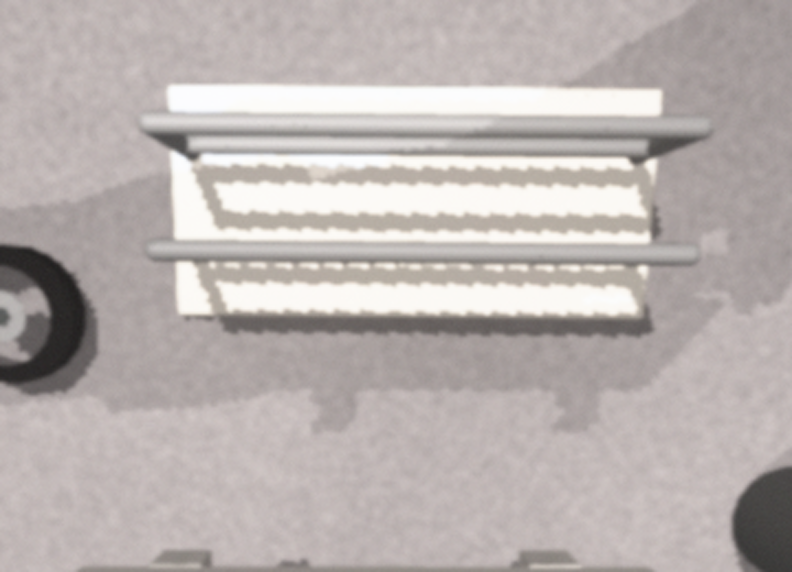

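Run:
```python
from h import *
np.set_printoptions(precision=4,suppress=True)
# upper rail centreline, lower rail centreline at top z~.096
for nm,px,z in[("up",[(228,57),(481,59)],.096),("lo",[(230,113.5),(476,116)],.096),("base",[(237,40),(461,40),(455,150),(242,143)],.008)]:
  P=wun("w5.npz",px,z)[:,:2]; print(nm,P,P.mean(0),np.linalg.norm(P[0]-P[1]),np.degrees(np.arctan2(*(P[1]-P[0])[::-1])))
```

```text
up [[0.452  0.2399]
 [0.6501 0.2741]] [0.5511 0.257 ] 0.2009537927053041 9.801578078293721
lo [[0.4587 0.1974]
 [0.6578 0.2313]] [0.5583 0.2143] 0.20197925635247121 9.679414107945865
base [[0.4382 0.2652]
 [0.653  0.304 ]
 [0.6742 0.2011]
 [0.4554 0.1687]] [0.5552 0.2347] 0.21829969915679637 10.217259663973454
```

Run:
```python
from h import *
np.set_printoptions(precision=4,suppress=True)
i=arm.camera_info("wrist");M=np.array(i["mount"])
for z in np.arange(.15,.186,.005):
  # tool z of fork end corner
  r=np.array([(326-i["cx"])/i["fx"],(250.5-i["cy"])/i["fy"],1]); d=M[:3,:3]@r
  s=(z+0.006-M[2,3])/d[2]; p=M[:3,3]+s*d
  print("toolz",z+.006,p,"depth",s)
```

```text
toolz 0.156 [-0.0144  0.      0.156 ] depth 0.28883946510543307
toolz 0.161 [-0.0159  0.      0.161 ] depth 0.2940549102042865
toolz 0.166 [-0.0174  0.      0.166 ] depth 0.2992703553031399
toolz 0.171 [-0.0189  0.      0.171 ] depth 0.3044858004019933
toolz 0.17600000000000002 [-0.0204  0.      0.176 ] depth 0.3097012455008467
toolz 0.18100000000000002 [-0.0218  0.      0.181 ] depth 0.3149166905997001
toolz 0.18600000000000003 [-0.0233  0.      0.186 ] depth 0.3201321356985536
toolz 0.19100000000000003 [-0.0248  0.      0.191 ] depth 0.325347580797407
```

Call:
{"api": "play_rows", "payload": {"moves": [[0.02, 0.0035, 0, 0.008], [0.035, 0.006, 0, 0], [0.04, 0.007, 0, 0], [0.025, 0.0045, 0, 0], [0.009, 0.0015, 0, 0]]}}

```text
time: 8.05
tcp_pos: [0.5498, 0.272, 0.343]
ee_rot: [[-0.173, 0.985, -0.0], [0.985, 0.173, 0.001], [0.002, -0.0, -1.0]]
force: [0.1, -1.4, -2.7]
opening: 0.0433
```

Call:
{"api": "play_rows", "payload": {"moves": [[0, 0, 0.005, 0], [0, 0, 0.01, 0], [0, 0, 0.015, 0], [0, 0, 0.005, 0], [0, 0, 0, 0]]}}

```text
time: 8.55
tcp_pos: [0.5501, 0.2678, 0.3068]
ee_rot: [[-0.169, 0.986, -0.002], [0.986, 0.169, -0.003], [-0.002, -0.003, -1.0]]
force: [0.2, 0.6, -3.8]
opening: 0.0432
```

Run:
```python
from h import *
np.set_printoptions(precision=4,suppress=True)
o=arm.get_obs();print(o["time"],o["tcp_pos"],np.degrees(yawy(o["ee_rot"])),o["force"],o["torque"],o["opening"])
np.savez("w6.npz",p=o["tcp_pos"],R=o["ee_rot"])
C=np.array([.555,.2355]);R=o["ee_rot"];h=(o["tcp_pos"]+R@[-.033,0,.1695]);print("hinge",h); print("toolx err",(C-h[:2])@R[:2,0],"tooly",(C-h[:2])@R[:2,1])
w=arm.read_camera("wrist")[:,:,::-1];cv2.imwrite("pics/w6.png",w)
s=arm.read_camera("scene")[:,:,::-1];cv2.imwrite("pics/s6.png",cv2.resize(s[90:300,260:500],None,fx=2.8,fy=2.8,interpolation=2))
```

```text
8.55 [0.5501 0.2678 0.3068] 9.719244285770289 [ 0.2109  0.5929 -3.7769] [ 0.0367 -0.138  -0.0176] 0.04318851516749032
hinge [0.5553 0.2348 0.1374]
toolx err 0.000754649961434186 tooly -0.0001925108738926541
```

View pics/w6.png

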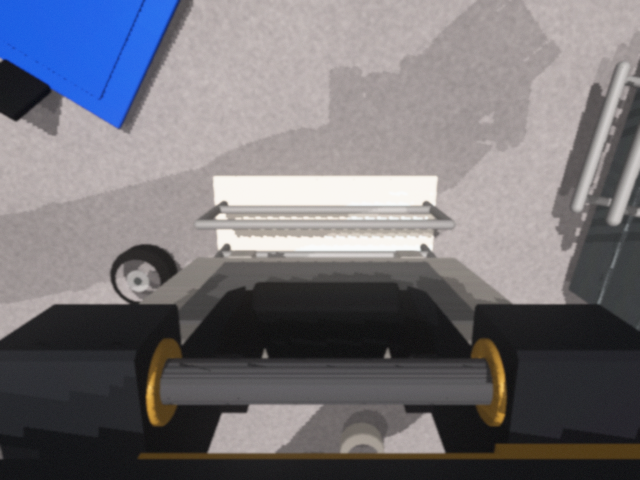

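View pics/s6.png

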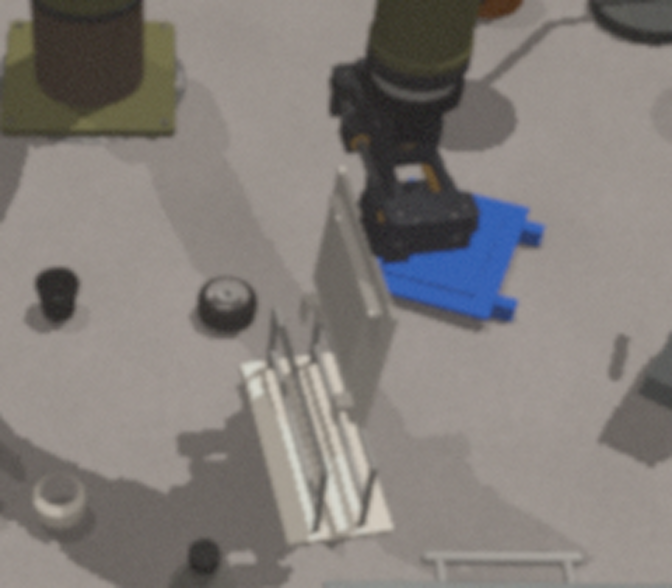

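Run:
```python
from h import *
np.set_printoptions(precision=4,suppress=True)
d=np.load("w6.npz")
P=wun("w6.npz",[(199,224),(452,224)],.096); print(P,np.linalg.norm(P[0]-P[1])); t=(d["R"].T@(P-d["p"]).T).T; print(t, "channel centre toolx",t.mean(0)-[.0217,0,0])
B=wun("w6.npz",[(214,177),(437,177)],.008);t=(d["R"].T@(B-d["p"]).T).T;print("base edge",t)
```

```text
[[0.4518 0.2414 0.096 ]
 [0.6495 0.2755 0.096 ]] 0.2006459135358989
[[-0.0089 -0.1008  0.2111]
 [-0.0087  0.0998  0.2106]] channel centre toolx [-0.0305 -0.0005  0.2108]
base edge [[ 0.0177 -0.1093  0.299 ]
 [ 0.0179  0.108   0.2985]]
```

Channel centre is at tool x of about -0.031 and the hinge at -0.033, so I'll add 2 mm and lower.

Call:
{"api": "play_rows", "payload": {"moves": [[0.002, 0, 0.004, 0], [0, 0, 0.008, 0], [0, 0, 0.012, 0], [0, 0, 0.012, 0], [0, 0, 0.01, 0]]}}

```text
time: 9.15
tcp_pos: [0.5493, 0.2719, 0.2605]
ee_rot: [[-0.171, 0.985, -0.001], [0.985, 0.171, -0.001], [-0.001, -0.002, -1.0]]
force: [0.0, -0.9, -3.6]
opening: 0.0438
```

Call:
{"api": "play_rows", "payload": {"moves": [[0, 0, 0.012, 0], [0, 0, 0.015, 0], [0, 0, 0.015, 0], [0, 0, 0.008, 0], [0, 0, 0, 0]]}}

```text
time: 9.65
tcp_pos: [0.5491, 0.2717, 0.2106]
ee_rot: [[-0.171, 0.985, -0.002], [0.985, 0.171, -0.002], [-0.001, -0.003, -1.0]]
force: [-0.4, 0.1, -2.5]
opening: 0.0432
```

Run:
```python
from h import *
np.set_printoptions(precision=4,suppress=True)
o=arm.get_obs();print(o["time"],o["tcp_pos"],np.degrees(yawy(o["ee_rot"])),o["force"],o["torque"],o["opening"])
w=arm.read_camera("wrist")[:,:,::-1];cv2.imwrite("pics/w7.png",w)
s=arm.read_camera("scene")[:,:,::-1];cv2.imwrite("pics/s7.png",cv2.resize(s[90:300,260:500],None,fx=2.8,fy=2.8,interpolation=2))
```

```text
9.65 [0.5491 0.2717 0.2106] 9.863199393805473 [-0.374   0.0643 -2.5496] [-0.0608 -0.0292 -0.0529] 0.04317596690018887
```

View pics/s7.png

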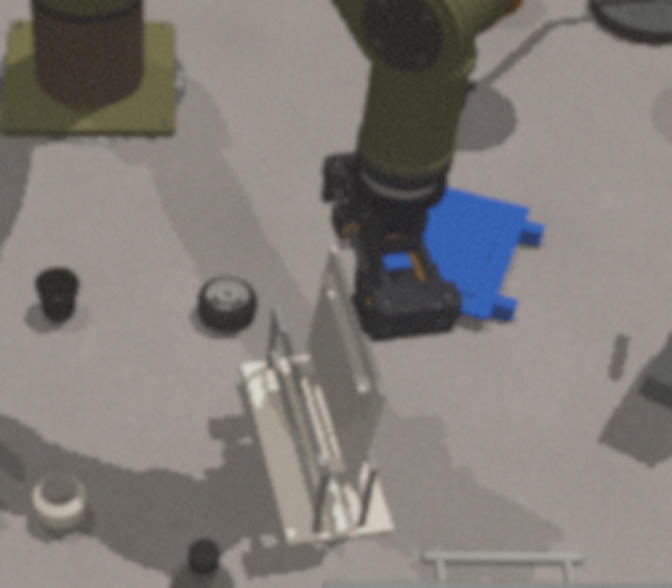

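View pics/w7.png

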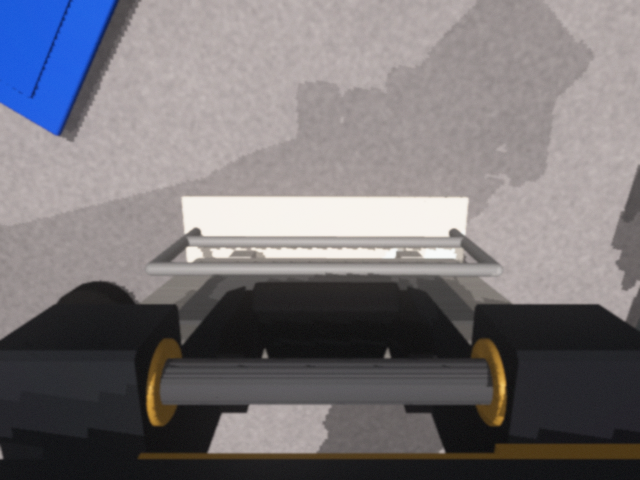

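The forks are between the rails and nothing is touching. Lowering the last 19 mm slowly.

Call:
{"api": "play_rows", "payload": {"moves": [[-0.001, 0, 0.005, 0], [0, 0, 0.005, 0], [0, 0, 0.004, 0], [0, 0, 0.002, 0], [0, 0, 0, 0]]}}

```text
time: 10.25
tcp_pos: [0.5498, 0.271, 0.1958]
ee_rot: [[-0.171, 0.985, -0.0], [0.985, 0.171, -0.001], [-0.001, -0.001, -1.0]]
force: [1.0, 0.2, -3.7]
opening: 0.0438
```

Call:
{"api": "play_rows", "payload": {"moves": [[0, 0, 0.002, 0], [0, 0, 0.001, 0], [0, 0, 0, 0]]}}

```text
time: 10.55
tcp_pos: [0.55, 0.271, 0.1931]
ee_rot: [[-0.171, 0.985, 0.0], [0.985, 0.171, -0.0], [-0.001, 0.0, -1.0]]
force: [1.2, -0.9, -3.8]
opening: 0.0435
```

Call:
{"api": "play_rows", "payload": {"moves": [[0, 0, 0.001, 0], [0, 0, 0.001, 0], [0, 0, 0, 0]]}}

```text
time: 10.85
tcp_pos: [0.55, 0.2712, 0.1928]
ee_rot: [[-0.171, 0.985, 0.001], [0.985, 0.171, -0.0], [-0.001, 0.001, -1.0]]
force: [-1.6, -3.3, 7.7]
opening: 0.0433
```

Call:
{"api": "play_rows", "payload": {"moves": [[0, 0, 0.001, 0], [0, 0, 0, 0]]}}

```text
time: 11.05
tcp_pos: [0.5501, 0.2712, 0.1927]
ee_rot: [[-0.171, 0.985, 0.002], [0.985, 0.171, -0.001], [-0.001, 0.002, -1.0]]
force: [-4.2, -4.5, 14.0]
opening: 0.044
```

On the floor: TCP z 0.1927 against 0.1915 expected, with a 14 N reaction. Easing off 1 mm and checking before release.

Call:
{"api": "play_rows", "payload": {"moves": [[0, 0, -0.001, 0], [0, 0, 0, 0]]}}

```text
time: 11.25
tcp_pos: [0.55, 0.2712, 0.1927]
ee_rot: [[-0.171, 0.985, 0.001], [0.985, 0.171, -0.0], [-0.001, 0.001, -1.0]]
force: [-1.8, -2.7, 9.1]
opening: 0.0435
```

Run:
```python
from h import *
np.set_printoptions(precision=4,suppress=True)
o=arm.get_obs();print(o["time"],o["tcp_pos"],o["force"],o["opening"])
R=o["ee_rot"];C=np.array([.555,.2355]);h=o["tcp_pos"]+R@[-.033,0,.1695];print(h,R[:2,:2].T@(h[:2]-C))
w=arm.read_camera("wrist")[:,:,::-1];cv2.imwrite("pics/w8.png",w)
s=arm.read_camera("scene")[:,:,::-1];cv2.imwrite("pics/s8.png",cv2.resize(s[120:300,300:460],None,fx=4,fy=3.3,interpolation=2))
```

```text
11.25 [0.55   0.2712 0.1927] [-1.8017 -2.7378  9.0798] 0.04349437469243844
[0.5559 0.2387 0.0233] [0.003  0.0014]
```

View pics/s8.png

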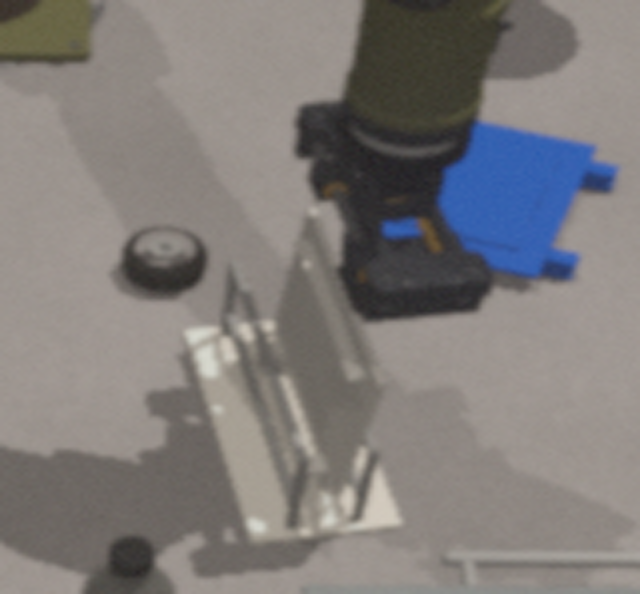

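View pics/w8.png

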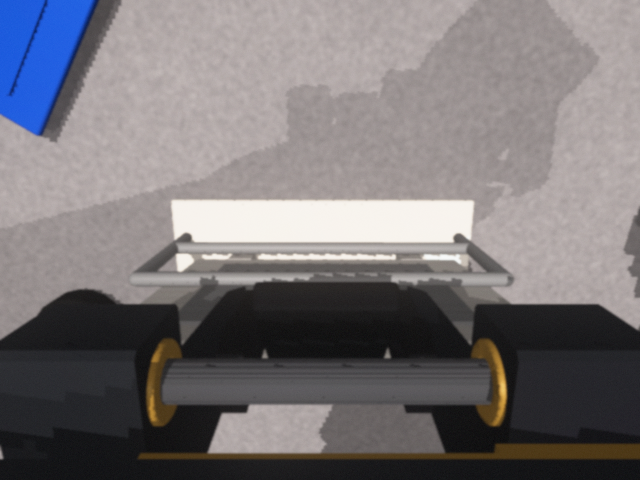

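The lid is down in the channel, about 3 mm off centre across and 1 mm along. Releasing.

Call:
{"api": "play_rows", "payload": {"moves": [[0, 0, 0, 0], [0, 0, 0, 0], [0, 0, 0, 0], [0, 0, 0, 0], [0, 0, 0, 0]], "grip": 1}}

```text
time: 11.85
tcp_pos: [0.5499, 0.2715, 0.191]
ee_rot: [[-0.171, 0.985, -0.0], [0.985, 0.171, 0.0], [0.0, -0.0, -1.0]]
force: [-0.4, -0.9, 0.3]
opening: 0.0813
```

Call:
{"api": "play_rows", "payload": {"moves": [[0, 0, 0, 0], [0, 0, 0, 0], [0, 0, 0, 0]]}}

```text
time: 12.15
tcp_pos: [0.5499, 0.2713, 0.1912]
ee_rot: [[-0.171, 0.985, 0.0], [0.985, 0.171, -0.0], [-0.0, -0.0, -1.0]]
force: [0.3, -0.1, -0.4]
opening: 0.088
```

Run:
```python
from h import *
o=arm.get_obs();print(o["time"],o["tcp_pos"],o["force"],o["opening"])
w=arm.read_camera("wrist")[:,:,::-1];cv2.imwrite("pics/w9.png",w)
```

```text
12.15 [0.54991188 0.27131084 0.1911559 ] [ 0.25257903 -0.12446043 -0.37233054] 0.08802071660502328
```

View pics/w9.png

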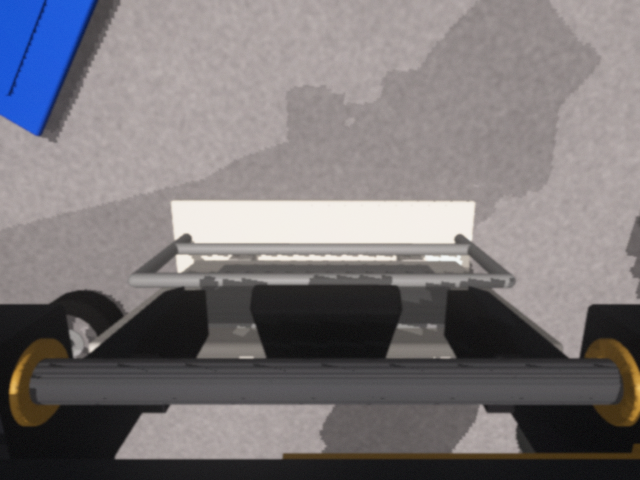

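The fingers are clear on both sides of the tab with no force reading. Rising straight up.

Call:
{"api": "play_rows", "payload": {"moves": [[0, 0, -0.01, 0], [0, 0, -0.02, 0], [0, 0, -0.03, 0], [0, 0, -0.03, 0], [0, 0, -0.03, 0]]}}

```text
time: 12.7
tcp_pos: [0.5497, 0.2714, 0.3132]
ee_rot: [[-0.171, 0.985, 0.0], [0.985, 0.171, 0.0], [0.0, 0.0, -1.0]]
force: [1.4, 0.2, 0.9]
opening: 0.0885
```

Call:
{"api": "play_rows", "payload": {"moves": [[0, 0, -0.02, 0], [-0.02, 0, 0, 0], [-0.02, 0, 0, 0], [0, 0, 0, 0], [0, 0, 0, 0]]}}

```text
time: 13.2
tcp_pos: [0.5566, 0.2323, 0.3317]
ee_rot: [[-0.171, 0.985, 0.0], [0.985, 0.171, 0.001], [0.001, 0.0, -1.0]]
force: [0.3, 0.5, 0.1]
opening: 0.088
```

Run:
```python
from h import *
o=arm.get_obs();print(o["time"],o["tcp_pos"],o["force"],o["opening"])
np.savez("w10.npz",p=o["tcp_pos"],R=o["ee_rot"])
cv2.imwrite("pics/w10.png",arm.read_camera("wrist")[:,:,::-1])
s=arm.read_camera("scene")[:,:,::-1];cv2.imwrite("pics/s10.png",s)
t=arm.read_camera("top")[:,:,::-1];cv2.imwrite("pics/t10.png",t)
```

```text
13.2 [0.5566295  0.23230835 0.3316956 ] [0.26470165 0.48734558 0.14966031] 0.08804938479263824
```

View pics/s10.png

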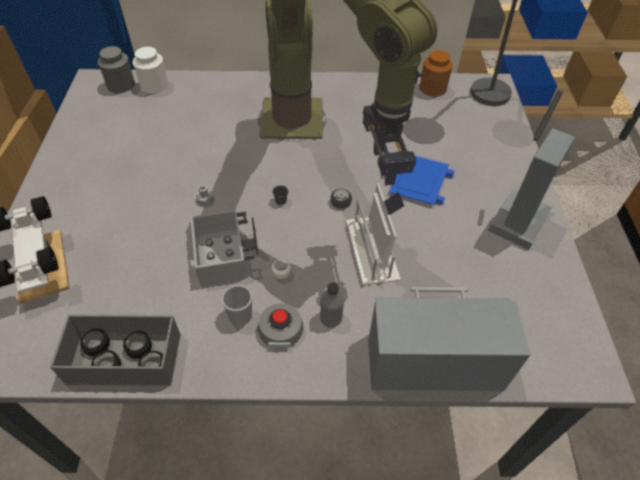

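View pics/w10.png

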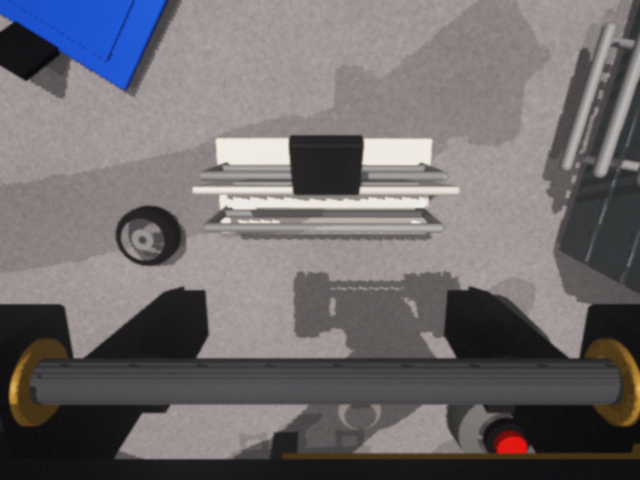

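View pics/t10.png

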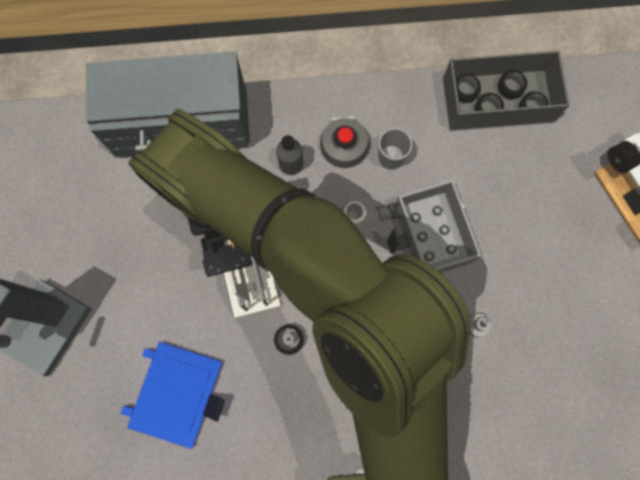

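The lid stands in the channel: its top edge is at row 190, columns 193–459, between and parallel to the rails at rows 173 and 228. The tab is at (327,165), and the bystanders are at their original pixels. One last measurement of the lean, then I'll hand in.

Run:
```python
from h import *
P=wun("w10.npz",[(193,190),(459,190)],.168);a=np.radians(9.75)
C=np.array([.555,.2355]);m=P.mean(0)[:2]-C;ax=np.array([-np.sin(a),np.cos(a)]);ay=np.array([np.cos(a),np.sin(a)])
print(P,np.linalg.norm(P[0]-P[1]),"across",m@ax,"along",m@ay,"lean deg",np.degrees(np.arctan((m@ax-.003-.008)/.146)))
print(arm.get_obs()["force"]); print(arm.sign_off())
```

```text
[[0.46503526 0.24226751 0.168     ]
 [0.63963467 0.27258647 0.168     ]] 0.1772122828522197 across 0.02206159853129199 along 0.001086787655929821 lean deg 4.332701242492214
[-0.31356449 -0.58684193  0.30683746]
the job is handed in; nothing more can be done
None
```

The lid is standing in the drip rack and the job is handed in, at about 13 s of the 53 s allowed. `sign_off` reports no verdict, so what follows is my own measurement.

I gripped the pull tab across its 44 mm width with the tool pointing down, not across its thickness tilted 45° as described. The moves offer no tilt, so I let the lid pivot between the pads instead.

- **Swing:** it came up to about 91° on its pins and was held there.
- **Lift:** it went straight up about 100 mm off the pins, then across to the rack.
- **Placing:** it was lowered until the force reading showed about 14 N of floor reaction, with the hinge line measured at 0.023 m above the table (0.022 m expected). I then released it and rose straight clear.

**Last checks**
- **Position:** the lid stands about 3 mm off the channel's centre line and 1 mm off its middle lengthwise. It leans about 4° towards one rail, which is within the limit.
- **Gripper:** it is clear of everything, with a force reading of about zero.
- **Bystanders:** those in view, and the blue look-alike, are where they started. I compared them by eye only.

**Disagreements**
- The first look from the scene camera put the lid's plate about 9 mm away from where the top camera put it. The wrist camera came within about 3 mm of the top camera, and I used its figures.
- The first top-view estimates of the rack's centre differed by about 7 mm between rails and base. The wrist camera agreed to about 1 mm on both.

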